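# Hang the display bin and put the vase in it

## Robot

A 6-joint arm with a two-finger parallel gripper is mounted at the origin on the work surface. World frame = base frame: x ahead of the robot, y to its left, z up, the work surface at z = 0. Lengths are in m, angles in rad, forces in N, time in s.
With the tool pointing down it reaches from about 0.275 to 0.75 m from the base axis. Payload 10.2 kg.
Tool frame: the origin (TCP) lies where the fingers leave the gripper's body, on its centre line; the fingertips stand 64 mm ahead of it and the grasp point (between the pads) lies 45 mm ahead of it; z points along the fingers, y is the line along which they close (so a half turn about z gives the same grasp; the last joint's range is limited). The gripper opens to 88 mm and grips with 3 to 60 N. Pads are 18 mm wide; open, the fingers measure 123 mm over their backs; the gripper's body (75 mm by 187 mm) begins 45 mm behind the grasp point.
Start: joints at [-1.452, 0.313, 1.498, -0, 1.331, -0.223], TCP at [0.176, -0.495, 0.303] pointing down, gripper open.
Joint ranges: [-2.94, 2.94], [-0.97, 2.17], [0.19, 2.56], [-1.23, 4.37], [0.02, 3.11], [-2.88, 2.88]. Speed limits (rad/s): [2.39, 2.39, 3.01, 3.14, 3.14, 3.14].

## Interface

Orientations are given as a unit quaternion [w, x, y, z].
In Python, from workcell import manip, optics, models gives the robot as it stands.
- The arm moves only by the tool jog_arm, never from a script. Its argument "series" is a list of rows, each an object of numbers: "dx", "dy", "dz": the shift along the tool's x, y, z in mm; "roll": the turn about the tool's z in degrees. A call has 1 to 12 rows; each row shifts and turns the commanded pose from where the row before left it, along the tool's axes as they then stand; what a row does not reach is not made up. A row lasts 1/12 s, in which the tool goes at most 41.7 mm and 7.16 degrees, less where a joint would pass 70% of its speed; a pose out of reach is approached as far as the arm can. A call is refused whole if a number of a shift passes 41.7 or a number of a turn 7.16, either way. A call with a gripper value outside its range is refused whole. "claw" is the finger opening in mm, from 0 to 88.1, set as the call begins (left out, the last holds). The fingers move at their own pace and stop on an object; the grip force is fixed at half the most. Time passes only in rows, so rows that do not move let the fingers close. It gives the time, the measured TCP pose, the force, the opening and the grip force at its end, in the units of the state.
- manip.observe(): the state, without advancing time (a new reading comes with each control period).
- optics.grab_frame(name): name is "scene" or "top" or "wrist"; returns (picture, depth): 420x560x3 uint8, red, green, blue; 420x560 float32, m along the optical axis (not along the pixel's ray), 0 where there is no reading.
- optics.camera_info(name): a dict with "fovy" (degrees; the focal length in pixels is half the picture's height over the tangent of half this angle, whatever the lens; pixels are square), "cx", "cy" (the principal point, pixels), "rvec" (rotation vector, rad) and "tvec" (3), from world to camera coordinates, as OpenCV has them. Camera axes: x right, y down, z forward; pixel columns grow to the right and rows downward; lengths in m; the calibration is good to about 2 mm. A picture is of the moment at which its call begins: read the wrist's pose just before it. camera_info takes no time and is no camera call; for the wrist camera it gives the pose at the moment of the call.
- manip.job_done(): hands the job in; it is judged then, once.
Trained networks look in the newest picture that a camera, given by its name, has taken for a name from the list of things; names that differ only in an ending like _2 or _b are one class to them, and where a whole thing is asked for, a point or a joint stands for the part that bears it (a point fixed in the world has none). Each returns a list of dicts, best first, with "score" (0 to 1); they miss things now and then, are a little off and sometimes report something else, mostly with a low value. They report only what shows in the picture. A call takes as long as a camera call. They do not tell look-alikes from the thing itself.
- models.recognise(name, camera): "location" ([column, row] in pixels, amid what is visible of it).
- models.silhouettes(name, camera): "pixels" (420x560 bool, what is visible of it) and "location" ([column, row] in pixels, amid what is visible of it).
The state is a dict: "time": time; "q": joint angles; "qvel": joint speeds; "effort": joint torques, N m; "tcp_pos": TCP position; "tcp_rot": TCP orientation; "force": force on the tool from outside, world axes, zero at the start; "ft_torque": the same for the moment, N m; "finger_gap": finger opening in m; "gripper_force": force on a finger pad.
Only numpy, scipy, OpenCV 4.12 (cv2) and the standard library are available. Lean on these libraries where they do the work, as an engineer would, in place of code of your own. Each camera call takes 0.05 s, during which the arm holds its last target. There are 200 camera calls.

## Task

Hang the metal display bin on the board: slip the keyhole in its back plate over the headed stud, lower it until the stud is at the top of the narrow slot, and let go so that it hangs by itself. Then stand the small vase upright inside the hanging bin. Do not let either of them drop, do not tip the vase over, and leave the bowl, the planter and the jar where they are.

Things in the scene. Friction and masses are not known exactly. Their poses are not given: they have to be found in the camera images.
- board: Fixed upright plywood display board, 240 wide (y), 16 thick, its top edge 225 above the table, on two steel feet (bars 20 high, from 35 in front of the face to 115 behind it). Origin at table height on the face, below the stud; z up; the face looks along the board's own -x; y runs along the face. Its place and yaw vary.
- stud (a point): Headed steel stud that sticks straight out of the board's face (along the board's -x), 190 above the table: shank 10 in diameter and 9.5 long, then a round head 20 in diameter and 6 thick. This point is the middle of the shank, 4.75 out from the face.
- bin: Loose aluminium hanging bin, about 320 g, standing on the table: open pocket 110 long (x), 56 wide (y), 50 high, walls and floor 4 thick. At its +x end a back plate 56 wide, 5 thick (x +50 to +55), 130 high, with a keyhole. Origin: centre of the pocket's underside, z up. Can be held across its 56 width, 65 ahead of the plate's rear face. It hangs with axes along the board's, leaning up to 0.05 rad.
- keyhole (a point): Centre of the keyhole's wide opening (30 across, corners cut off) in the bin's back plate: on its centre line y = 0, 80 above the underside, mid-thickness (x +52.5). The stud's head passes through it until the back plate meets the board.
- slot_end (a point): Closed top end of the keyhole's narrow slot, 114 above the bin's underside. The slot, 14 wide with a 45 degree lead-in, runs up to here from the wide opening. The bin slides down 29 until this end rests on the shank: stud then 109 above the underside, underside 81 above the table.
- vase: Loose glazed ceramic bud vase, about 180 g, 115 high, round, standing upright: belly 36 in diameter up to a height of 45, narrowing to a neck 24 in diameter between heights 72 and 102, lip 32 in diameter at the top. Origin at the centre of its foot, z up. It fits in the bin's pocket (48 wide and 102 long inside; floor 4 above the bin's underside).
- bowl: Bystander: white ceramic bowl 120 in diameter, 60 high; origin at the centre of its foot.
- planter: Bystander: terracotta pot 100 in diameter, 70 high; origin at the centre of its foot.
- jar: Bystander: white lidded jar 70 in diameter, 90 high; origin at the centre of its foot.
Things that resemble listed ones, but are neither listed nor needed, are in the scene too. Leave any blue look-alike of the bin alone.

How it is judged:
On the way, in this order (a step that is already met when the one before it is completed fails the run):
1. the bin hangs on the stud, the stud at the top of the narrow slot, let go and at rest (x of stud in the frame of bin between 0.038 and 0.057 m and y of stud in the frame of bin between -0.007 and 0.007 m and z of stud in the frame of bin between 0.1 and 0.115 m and angle between bin's own z axis and vertical below 0.15 rad and contact force between bin and the fingers below 0.1 N and linear speed of bin below 0.03 m/s), for 0.3 s.
2. the vase stands in the hanging bin, let go (x of stud in the frame of bin between 0.038 and 0.057 m and y of stud in the frame of bin between -0.007 and 0.007 m and z of stud in the frame of bin between 0.1 and 0.115 m and angle between bin's own z axis and vertical below 0.15 rad and x of vase in the frame of bin between -0.045 and 0.045 m and y of vase in the frame of bin between -0.02 and 0.02 m and z of vase in the frame of bin between -0.002 and 0.014 m and angle between vase's own z axis and vertical below 0.25 rad and contact force between vase and the fingers below 0.1 N), for 0.2 s.
At the end, for the whole second after the job is handed in: The bin hangs by itself: shank in the slot, 100 to 115 mm above the bin's underside, within 7 mm of its centre line, plate behind the head, bin within 0.15 rad of upright. The vase stands on the pocket's floor, within 0.25 rad of upright. Both let go and still (all of step 2 and contact force between bin and the fingers below 0.1 N and linear speed of each of bin, vase below 0.03 m/s); the robot touches nothing.
It fails at once if the vase falls (faster than 0.6 m/s with no finger on it, a drop of about 2 cm) (linear speed of vase above 0.6 m/s and contact force between vase and the fingers below 0.05 N).
It fails at once if the bin falls (faster than 0.6 m/s with no finger on it, a drop of about 2 cm) (linear speed of bin above 0.6 m/s and contact force between bin and the fingers below 0.05 N).
It fails at once if the vase is tipped more than 0.8 rad (angle between vase's own z axis and vertical above 0.8 rad).
It fails at once if the bowl, the planter or the jar is shifted by more than 30 mm (distance of any of bowl, planter, jar from where it was at the start of the episode above 0.03 m).
It also fails if it takes over 72 s, if anything falls off the work surface, if the arm or the gripper's body presses on something with over 40 N, if the wrist force passes 120 N, or if a joint passes its speed limit or range.

## Working session

There is one attempt and no reset: what is moved stays moved. The work goes in short steps, Python scripts to look and compute and a tool call to move; the robot and the scene stay as the last step left them, time stands still between calls to the robot, and variables do not carry over. Pictures are saved under pics/ and viewed, at most 10 in all, crops included, and the job is handed in when it is done.

Besides the shell and the picture viewer there is one more tool, called after ">>>" by a JSON object that holds its "fn" and its "kwargs". jog_arm: Moves the arm, as the interface text tells. Its arguments: {"type":"object","properties":{"series":{"type":"array"},"claw":{"type":"number"}},"required":["series"]}

```bash
mkdir -p pics; cat > h.py <<'E'
import numpy as np, cv2
from workcell import manip, optics, models
def cam(n):
    c=optics.camera_info(n); R=cv2.Rodrigues(np.array(c['rvec'],float))[0]; t=np.array(c['tvec'],float).ravel()
    return c,R,t,210/np.tan(np.radians(c['fovy'])/2)
def cloud(n,d,C=None):
    c,R,t,f=C or cam(n); v,u=np.mgrid[:420,:560]
    P=np.stack([(u-c['cx'])/f*d,(v-c['cy'])/f*d,d],-1)
    return (P-t)@R   # HxWx3 world
def proj(p,C):
    c,R,t,f=C; q=R@np.array(p)+t; return [c['cx']+f*q[0]/q[2],c['cy']+f*q[1]/q[2]]
def save(n,img): cv2.imwrite('pics/'+n+'.png',img[:,:,::-1])
E
python3 - <<'E'
from h import *
for n in ['scene','top']:
    C=cam(n);im,d=optics.grab_frame(n); save(n+'0',im); np.savez(n+'0.npz',im=im,d=d); P=cloud(n,d,C); print(n,{k:np.round(v,3) for k,v in C[0].items()},(d==0).mean())
    for o in ['board','bin','vase','bowl','planter','jar','stud','keyhole']:
        for r in models.silhouettes(o,n)[:3]:
            m=r['pixels']&(d>0); print(o,round(r['score'],2),np.round(r['location']),m.sum(),np.round(np.median(P[m],0),3) if m.any() else '',np.round(np.percentile(P[m],[3,97],axis=0),3).tolist() if m.any() else '')
E
```

```text
scene {'fovy': np.float64(51.979), 'cx': np.float64(282.933), 'cy': np.float64(213.674), 'rvec': array([ 1.689,  2.115, -0.633]), 'tvec': array([ 0.201, -0.348,  1.369])} 0.0040178571428571425
board 0.71 [456. 269.] 7348 [0.604 0.3   0.142] [[0.499, 0.224, 0.016], [0.687, 0.362, 0.226]]
bin 0.77 [274. 244.] 1374 [ 0.553 -0.108  0.026] [[0.533, -0.162, 0.002], [0.59, -0.055, 0.129]]
bin 0.59 [338. 249.] 1329 [0.535 0.055 0.024] [[0.517, 0.004, 0.002], [0.577, 0.105, 0.066]]
vase 0.97 [222. 190.] 400 [ 0.455 -0.271  0.066] [[0.435, -0.288, 0.008], [0.463, -0.259, 0.117]]
bowl 0.91 [227. 297.] 2159 [ 0.716 -0.171  0.026] [[0.676, -0.216, 0.004], [0.775, -0.114, 0.061]]
planter 0.55 [315. 335.] 1865 [0.759 0.038 0.019] [[0.727, -0.005, 0.003], [0.816, 0.081, 0.071]]
jar 0.61 [189. 146.] 777 [ 0.322 -0.405  0.067] [[0.282, -0.436, 0.009], [0.336, -0.382, 0.093]]
stud 0.8 [456. 270.] 7265 [0.605 0.3   0.143] [[0.5, 0.225, 0.019], [0.687, 0.361, 0.226]]
keyhole 0.88 [337. 250.] 1430 [0.536 0.055 0.024] [[0.517, 0.003, 0.002], [0.576, 0.107, 0.107]]
keyhole 0.81 [272. 243.] 1456 [ 0.554 -0.1
[... 515 characters left out ...]
86, -0.06, 0.129]]
vase 0.63 [356. 260.] 169 [ 0.442 -0.271  0.112] [[0.429, -0.287, 0.044], [0.457, -0.26, 0.118]]
bowl 0.91 [312. 159.] 1391 [ 0.738 -0.167  0.024] [[0.682, -0.217, 0.002], [0.779, -0.114, 0.061]]
planter 0.57 [242. 137.] 1095 [0.783 0.04  0.018] [[0.725, -0.006, 0.0], [0.814, 0.082, 0.071]]
jar 0.81 [408. 320.] 746 [ 0.302 -0.406  0.087] [[0.268, -0.442, -0.001], [0.333, -0.382, 0.093]]
stud 0.93 [134. 202.] 2697 [0.575 0.292 0.127] [[0.455, 0.221, 0.003], [0.682, 0.42, 0.227]]
keyhole 0.79 [292. 216.] 906 [ 0.561 -0.112  0.006] [[0.529, -0.162, -0.001], [0.586, -0.06, 0.128]]
keyhole 0.68 [233. 226.] 986 [0.545 0.054 0.006] [[0.514, -0.002, -0.001], [0.572, 0.105, 0.127]]
```

View pics/scene0.png

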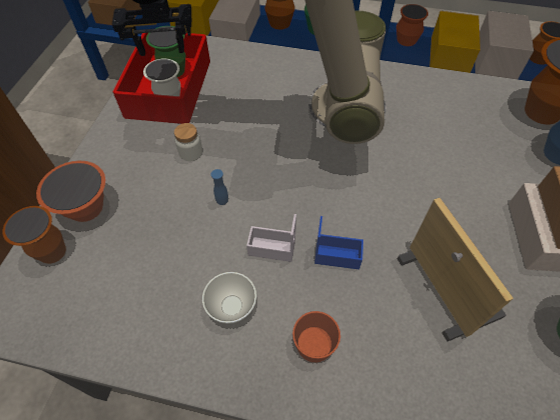

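View pics/top0.png

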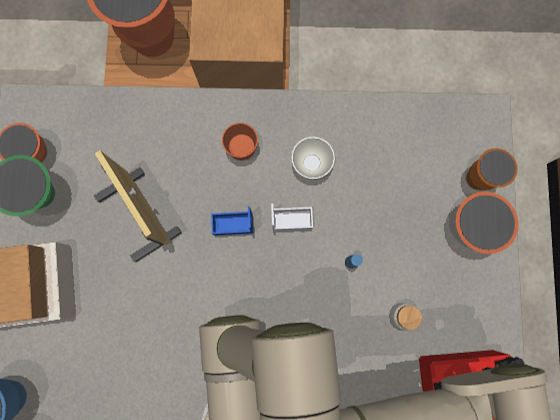

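Scene: the grey bin is at about (272,243) with its plate to the right (+y), the blue look-alike at (338,250), the vase at (221,187), the board at (455,265) with its stud at about (458,256). Top: the grey bin is at (293,218), the vase at (355,260).

```bash
python3 - <<'E'
from h import *
PP={}
for n in ['scene','top']:
    z=np.load(n+'0.npz');C=cam(n);P=cloud(n,z['d'],C)
    X=P[z['d']>0]
    b=X[(abs(X[:,0]-.56)<.06)&(X[:,1]>-.19)&(X[:,1]<-.03)&(X[:,2]>.035)&(X[:,2]<.14)]
    w=b[b[:,2]<.058]; print(n,'walls',len(w),cv2.minAreaRect((w[:,:2]*1000).astype(np.float32)))
    p=b[b[:,2]>.07]; print('plate',len(p),p.mean(0).round(4),cv2.minAreaRect((p[:,:2]*1000).astype(np.float32)), 'top',np.percentile(p[:,2],97))
    v=X[(abs(X[:,0]-.45)<.05)&(abs(X[:,1]+.272)<.05)&(X[:,2]>.106)&(X[:,2]<.13)]; print('vase lip',len(v),v.mean(0).round(4),v.min(0).round(4),v.max(0).round(4))
    B=X[(X[:,0]>.42)&(X[:,0]<.73)&(X[:,1]>.18)&(X[:,1]<.46)&(X[:,2]>.04)&(X[:,2]<.215)]
    # RANSAC vertical plane
    rng=np.random.default_rng(0);best=0
    for _ in range(400):
        a,c=B[rng.choice(len(B),2,replace=False)]; nn=np.array([-(c-a)[1],(c-a)[0]]); 
        if np.linalg.norm(nn)<.05: continue
        nn/=np.linalg.norm(nn); m=abs((B[:,:2]-a[:2])@nn)<.003
        if m.sum()>best: best=m.sum();M=m
    I=B[M]; cen=I[:,:2].mean(0); nv=np.linalg.svd(I[:,:2]-cen,full_matrices=False)[2][1]
    if nv[0]<0: nv=-nv
    e=np.array([-nv[1],nv[0]])  # board y
    s=(I[:,:2]-cen)@e
    dd=(B[:,:2]-cen)@nv; 
    St=B[(dd<-.006)&(dd>-.03)&(abs(B[:,2]-.19)<.02)]
    print('board',len(I),len(B),'yaw',np.degrees(np.arctan2(nv[1],nv[0])),'cen',cen,'rms',np.std((I[:,:2]-cen)@nv),'mid',cen+e*(np.percentile(s,1)+np.percentile(s,99))/2,'w',np.ptp(s))
    if len(St): print('stud',len(St),St.mean(0),'range along e',((St[:,:2]-cen)@e).min(),((St[:,:2]-cen)@e).max(),'foot',cen+e*np.median((St[:,:2]-cen)@e), 'z',St[:,2].min(),St[:,2].max(),'d',dd[(dd<-.006)&(dd>-.03)&(abs(B[:,2]-.19)<.02)].min())
print(manip.observe())
z=np.load('scene0.npz')['im']
save('c0',cv2.resize(np.hstack([z[190:350,390:520],z[190:350,230:360]]),None,fx=3,fy=3,interpolation=2)[:600])
E
```

```text
scene walls 452 ((560.2294921875, -110.28388977050781), (59.659610748291016, 110.5543441772461), 2.7485594749450684)
plate 106 [ 0.5641 -0.0568  0.1154] ((557.3110961914062, -57.76337432861328), (57.39832305908203, 5.176046371459961), 3.6747922897338867) top 0.13289596106010487
vase lip 109 [ 0.4461 -0.275   0.1146] [ 0.4287 -0.2904  0.1079] [ 0.4599 -0.2609  0.1191]
board 4950 5096 yaw -55.74112914829202 cen [0.59817308 0.2942997 ] rms 0.0008600958593076558 mid [0.59163046 0.2898435 ] w 0.24027938202557206
stud 13 [0.68400301 0.36448561 0.18977376] range along e 0.11009559390720855 0.11080613409031284 foot [0.68945578 0.35647256] z 0.17014695657474957 0.20646401517067423 d -0.014779681534123311
top walls 194 ((558.9141845703125, -111.90641784667969), (57.46873092651367, 107.71843719482422), 3.3669283390045166)
plate 49 [ 0.5534 -0.0587  0.1266] ((554.8475341796875, -58.49915313720703), (54.84059143066406, 4.93373966217041), 3.604316234588623) top 0.13323031614991926
vase lip 111 [ 0.444  -0.2759  0.1144] [ 0.429  -0.2902  0.1093] [ 0.4573 -0.2613  0.119 ]
board 943 1095 yaw -55.7974
[... 319 characters left out ...]
, 'q': array([-1.45240776e+00,  3.12884320e-01,  1.49769964e+00, -1.45670122e-05,
        1.33097734e+00, -2.23385200e-01]), 'qvel': array([-7.09224653e-05,  9.51412004e-04,  2.80828383e-03,  7.64237052e-04,
       -2.41975284e-04,  1.60480044e-04]), 'effort': array([-1.22793449e-04, -4.02103436e+01, -2.52425265e+01,  6.94187195e-02,
        3.17991036e-02,  1.91440574e-05]), 'tcp_pos': array([ 0.17595273, -0.4946458 ,  0.30272834]), 'tcp_rot': array([ 1.52847073e-05,  9.85434040e-01,  1.70058087e-01, -7.88800676e-06]), 'force': array([ 0.73570973, -0.91721874, -0.12650508]), 'ft_torque': array([-0.0463212 ,  0.04468282, -0.00791101]), 'gripper_force': 0.0, 'finger_gap': 0.08847438185048703}
```

View pics/c0.png

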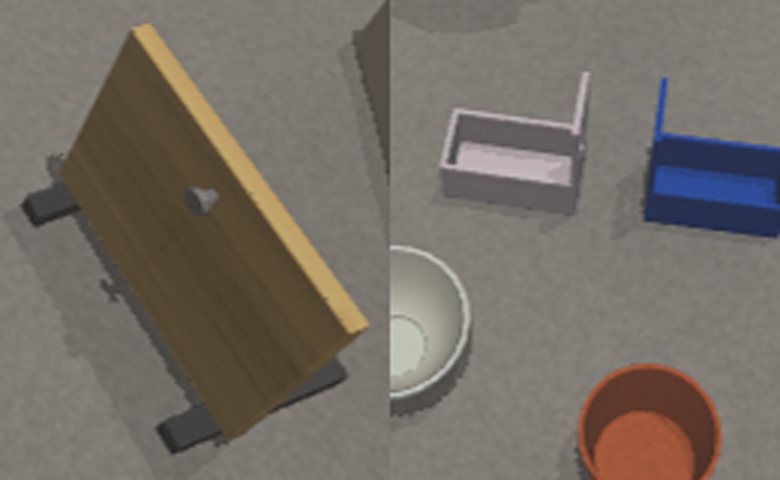

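>>> {"fn": "jog_arm", "kwargs": {"series": [{"dx": 34,"dy": -15},{"dx": 34,"dy": -15},{"dx": 34,"dy": -15},{"dx": 34,"dy": -15},{"dx": 34,"dy": -15},{"dx": 34,"dy": -15},{"dx": 34,"dy": -15},{"dx": 34,"dy": -15},{"dx": 34,"dy": -15},{"dx": 34,"dy": -15},{"dx": 34,"dy": -15},{"dx": 34,"dy": -15}], "claw": 88}}

```text
invalid input at $.series[0]: expected keys dx, dy, dz, roll
```

>>> {"fn": "jog_arm", "kwargs": {"series": [{"roll": -6.7},{"roll": -6.7},{"roll": -6.7},{"roll": -6.7},{"roll": -6.7},{"roll": -6.7},{"roll": -6.7},{"roll": -6.7},{"roll": -6.7},{"roll": -6.7},{"roll": -6.6},{}]}}

```text
invalid input at $.series[0]: expected keys dx, dy, dz, roll
```

```bash
cat >> h.py <<'E'
def pose():
    s=manip.observe(); w,x,y,z=s['tcp_rot']
    from scipy.spatial.transform import Rotation as Ro
    return np.array(s['tcp_pos']),Ro.from_quat([x,y,z,w]).as_matrix(),s
def to(target,thx=None):
    p,R,s=pose(); print('t',s['time'],'tcp',p.round(4),'tool x yaw',np.degrees(np.arctan2(R[1,0],R[0,0])).round(2),'tilt',np.degrees(np.arccos(-R[2,2])).round(2),'F',np.round(s['force'],1))
    print('to go tool mm',(R.T@(np.array(target)-p)*1000).round(1))
E
python3 - <<'E'
from h import *
yaw=np.radians(-55.75);nv=np.array([np.cos(yaw),np.sin(yaw)]);e=np.array([-nv[1],nv[0]])
for n in ['scene','top']:
    z=np.load(n+'0.npz');P=cloud(n,z['d']);X=P[z['d']>0]
    cen=np.array([.59163,.28984]) if n=='scene' else np.array([.58720,.28732])
    a=(X[:,:2]-cen)@nv;s=(X[:,:2]-cen)@e
    m=(a>.005)&(a<.025)&(abs(s)<.05)&(abs(X[:,2]-.19)<.03); print(n,m.sum(),'a',np.percentile(a[m],[0,50,100]),'s',np.percentile(s[m],[0,50,100]),'z',np.percentile(X[m,2],[0,50,100]))
    m=(abs(s)<.13)&(X[:,2]>.05)&(X[:,2]<.21)&(abs(a)<.03); print(n,'face offset hist',np.histogram(a[m],np.arange(-.02,.0201,.004)))
to([.560,-.121,.303])
E
```

```text
scene 72 a [0.0051794  0.01491803 0.01658081] s [-1.11828626e-02 -3.76835879e-06  8.17840075e-03] z [0.1820367  0.19422657 0.20205526]
scene face offset hist (array([   0,   13,   21,   24, 2235, 2320,    7,    8,   51,    8]), array([-0.02 , -0.016, -0.012, -0.008, -0.004,  0.   ,  0.004,  0.008,
        0.012,  0.016,  0.02 ]))
top 33 a [0.00570043 0.01281735 0.01599325] s [-0.00842281  0.00026882  0.00928304] z [0.18115817 0.19497231 0.19942877]
top face offset hist (array([  0,  13,  25,  22, 393, 479,   6,  10,  19,   0]), array([-0.02 , -0.016, -0.012, -0.008, -0.004,  0.   ,  0.004,  0.008,
        0.012,  0.016,  0.02 ]))
t 0.9 tcp [ 0.176  -0.4946  0.3027] tool x yaw 19.58 tilt 0.0 F [ 0.7 -0.9 -0.1]
to go tool mm [ 4.871e+02 -2.233e+02 -3.000e-01]
```

>>> {"fn": "jog_arm", "kwargs": {"series": [{"dx": 34,"dy": -15,"dz": 0,"roll": 0},{"dx": 34,"dy": -15,"dz": 0,"roll": 0},{"dx": 34,"dy": -15,"dz": 0,"roll": 0},{"dx": 34,"dy": -15,"dz": 0,"roll": 0},{"dx": 34,"dy": -15,"dz": 0,"roll": 0},{"dx": 34,"dy": -15,"dz": 0,"roll": 0},{"dx": 34,"dy": -15,"dz": 0,"roll": 0},{"dx": 34,"dy": -15,"dz": 0,"roll": 0},{"dx": 34,"dy": -15,"dz": 0,"roll": 0},{"dx": 34,"dy": -15,"dz": 0,"roll": 0},{"dx": 34,"dy": -15,"dz": 0,"roll": 0},{"dx": 34,"dy": -15,"dz": 0,"roll": 0}], "claw": 88}}

```text
time: 1.9
tcp_pos: [0.5012, -0.1867, 0.3029]
tcp_rot: [0.0, 0.985, 0.17, 0.0]
force: [0.9, -0.5, -0.3]
finger_gap: 0.0879
gripper_force: 0.0
```

>>> {"fn": "jog_arm", "kwargs": {"series": [{"dx": 0,"dy": 0,"dz": 0,"roll": -6.7},{"dx": 0,"dy": 0,"dz": 0,"roll": -6.7},{"dx": 0,"dy": 0,"dz": 0,"roll": -6.7},{"dx": 0,"dy": 0,"dz": 0,"roll": -6.7},{"dx": 0,"dy": 0,"dz": 0,"roll": -6.7},{"dx": 0,"dy": 0,"dz": 0,"roll": -6.7},{"dx": 0,"dy": 0,"dz": 0,"roll": -6.7},{"dx": 0,"dy": 0,"dz": 0,"roll": -6.7},{"dx": 0,"dy": 0,"dz": 0,"roll": -6.7},{"dx": 0,"dy": 0,"dz": 0,"roll": -6.7},{"dx": 0,"dy": 0,"dz": 0,"roll": -6.6},{"dx": 0,"dy": 0,"dz": 0,"roll": 0}]}}

```text
time: 2.9
tcp_pos: [0.5, -0.1883, 0.3027]
tcp_rot: [-0.0, 0.686, 0.728, -0.0]
force: [0.9, -0.4, -0.5]
finger_gap: 0.0877
gripper_force: 0.0
```

```bash
python3 - <<'E'
from h import *
to([.560,-.121,.303])
C=cam('wrist');im,d=optics.grab_frame('wrist');P=cloud('wrist',d,C);save('w1',im)
b=P[(d>0)&(abs(P[...,0]-.56)<.06)&(P[...,1]>-.19)&(P[...,1]<-.03)&(P[...,2]>.035)&(P[...,2]<.14)]
w=b[b[:,2]<.058];p=b[b[:,2]>.07]
print(len(w),len(p)); 
for q in (w,p):
    if len(q)>5: print(cv2.minAreaRect((q[:,:2]*1000).astype(np.float32)),q.min(0),q.max(0))
E
```

```text
t 2.9 tcp [ 0.5    -0.1883  0.3027] tool x yaw 93.41 tilt 0.01 F [ 0.9 -0.4 -0.5]
to go tool mm [63.6 63.9 -0.3]
2367 1694
((558.3114013671875, -108.68913269042969), (56.5906867980957, 109.85070037841797), 3.506319761276245) [ 0.52700225 -0.16521574  0.03501832] [ 0.58967474 -0.05557522  0.05781444]
((555.1405029296875, -56.51826477050781), (56.51864242553711, 5.522778034210205), 3.4881224632263184) [ 0.52689422 -0.06077356  0.07002587] [ 0.58340461 -0.05241881  0.13299222]
```

>>> {"fn": "jog_arm", "kwargs": {"series": [{"dx": 22,"dy": 21,"dz": 0,"roll": 0},{"dx": 22,"dy": 21,"dz": 0,"roll": 0},{"dx": 22,"dy": 21,"dz": 30,"roll": 0},{"dx": 0,"dy": 0,"dz": 30,"roll": 0},{"dx": 0,"dy": 0,"dz": 30,"roll": 0},{"dx": 0,"dy": 0,"dz": 30,"roll": 0},{"dx": 0,"dy": 0,"dz": 30,"roll": 0},{"dx": 0,"dy": 0,"dz": 30,"roll": 0},{"dx": 0,"dy": 0,"dz": 24,"roll": 0},{"dx": 0,"dy": 0,"dz": 20,"roll": 0},{"dx": 0,"dy": 0,"dz": 0,"roll": 0},{"dx": 0,"dy": 0,"dz": 0,"roll": 0}]}}

```text
time: 3.95
tcp_pos: [0.5587, -0.1195, 0.0793]
tcp_rot: [-0.001, 0.688, 0.726, -0.0]
force: [-0.4, 0.4, 0.5]
finger_gap: 0.0879
gripper_force: 0.0
```

>>> {"fn": "jog_arm", "kwargs": {"series": [{"dx": 0,"dy": 0,"dz": 0,"roll": 0},{"dx": 0,"dy": 0,"dz": 0,"roll": 0},{"dx": 0,"dy": 0,"dz": 0,"roll": 0},{"dx": 0,"dy": 0,"dz": 0,"roll": 0},{"dx": 0,"dy": 0,"dz": 0,"roll": 0},{"dx": 0,"dy": 0,"dz": 0,"roll": 0},{"dx": 0,"dy": 0,"dz": 0,"roll": 0},{"dx": 0,"dy": 0,"dz": 0,"roll": 0},{"dx": 0,"dy": 0,"dz": 0,"roll": 0},{"dx": 0,"dy": 0,"dz": 0,"roll": 0}], "claw": 40}}

```text
time: 4.78
tcp_pos: [0.559, -0.1196, 0.0801]
tcp_rot: [0.0, 0.687, 0.726, 0.0]
force: [-0.9, 0.8, 5.6]
finger_gap: 0.0558
gripper_force: 30.0
```

>>> {"fn": "jog_arm", "kwargs": {"series": [{"dx": 0,"dy": 0,"dz": -10,"roll": 0},{"dx": 0,"dy": 0,"dz": -20,"roll": 0},{"dx": 0,"dy": 0,"dz": -30,"roll": 0},{"dx": 0,"dy": 0,"dz": -30,"roll": 0},{"dx": 0,"dy": 0,"dz": -30,"roll": 0},{"dx": 0,"dy": 0,"dz": -30,"roll": -5},{"dx": 0,"dy": 0,"dz": -30,"roll": -5},{"dx": 0,"dy": 0,"dz": -20,"roll": -5},{"dx": 0,"dy": 0,"dz": 0,"roll": -5},{"dx": 0,"dy": 0,"dz": 0,"roll": -5},{"dx": 0,"dy": 0,"dz": 0,"roll": -5},{"dx": 0,"dy": 0,"dz": 0,"roll": -0.8}]}}

```text
time: 5.78
tcp_pos: [0.5584, -0.1193, 0.2793]
tcp_rot: [-0.001, 0.468, 0.884, -0.0]
force: [0.5, -0.2, -5.6]
finger_gap: 0.0555
gripper_force: 30.0
```

>>> {"fn": "jog_arm", "kwargs": {"series": [{"dx": 10,"dy": 12,"dz": 0,"roll": 0},{"dx": 20,"dy": 25,"dz": 0,"roll": 0},{"dx": 20,"dy": 25,"dz": 0,"roll": 0},{"dx": 20,"dy": 25,"dz": 0,"roll": 0},{"dx": 20,"dy": 25,"dz": 0,"roll": 0},{"dx": 20,"dy": 25,"dz": 0,"roll": 0},{"dx": 20,"dy": 25,"dz": 0,"roll": 0},{"dx": 20,"dy": 25,"dz": 0,"roll": 0},{"dx": 20,"dy": 25,"dz": 0,"roll": 0},{"dx": 20,"dy": 25,"dz": 0,"roll": 0},{"dx": 14,"dy": 18,"dz": 0,"roll": 0},{"dx": 0,"dy": 0,"dz": 0,"roll": 0}]}}

```text
time: 6.78
tcp_pos: [0.656, 0.1964, 0.2783]
tcp_rot: [-0.001, 0.469, 0.883, 0.0]
force: [-1.3, 0.8, -4.8]
finger_gap: 0.0556
gripper_force: 30.0
```

```bash
cat > rel.py <<'E'
from h import *
yaw=np.radians(-55.77);nv=np.array([np.cos(yaw),np.sin(yaw)]);e=np.array([nv[1],-nv[0]])*-1  # nv out of face
yb=-e # board y: x_b=-nv
p,R,s=pose(); print('t',s['time'],'tcp',p.round(4),'toolx yaw',np.degrees(np.arctan2(R[1,0],R[0,0])).round(2),'F',np.round(s['force'],1))
F=np.array([.5894,.2886])
for n in ['scene','top']:
    C=cam(n);im,d=optics.grab_frame(n);P=cloud(n,d,C);save(n+'_%d'%(s['time']*10),im)
    X=P[d>0]; a=(X[:,:2]-F)@nv; sy=(X[:,:2]-F)@yb
    st=(a>.006)&(a<.017)&(abs(sy)<.025)&(abs(X[:,2]-.19)<.02)
    f=(abs(a)<.004)&(abs(sy)<.13)&(X[:,2]>.05)&(X[:,2]<.215)
    print(n,'stud',st.sum(),'y',np.percentile(sy[st],[0,50,100]).round(4) if st.any() else '','z',np.percentile(X[st,2],[0,100]).round(4) if st.any() else '','face a',np.median(a[f]).round(4),'edges',np.percentile(sy[f],[.5,99.5]).round(4))
    u=p[2]-.0801 # underside
    pl=(a>.02)&(a<.11)&(abs(sy)<.06)&(X[:,2]>u+.07)&(X[:,2]<u+.14)
    h=im[d>0].astype(int); pl&=(h.max(1)-h.min(1)<40)
    tcpb=(p[:2]-F)
    pa=(X[:,:2]-p[:2])@(-nv)
    pl&=(pa>.05)&(pa<.08)
    if pl.sum()>5: print(' plate',pl.sum(),'a',np.percentile(a[pl],[2,50,98]).round(4),'y',np.percentile(sy[pl],[1,99]).round(4),'z top',np.percentile(X[pl,2],98).round(4),'rect',cv2.minAreaRect((X[pl,:2]*1000).astype(np.float32)))
print('tcp in board: out',(p[:2]-F)@nv,'y',(p[:2]-F)@yb)
E
python3 rel.py
```

```text
t 6.7833 tcp [0.656  0.1964 0.2783] toolx yaw 124.09 F [-1.3  0.8 -4.8]
scene stud 0 y  z  face a 0.0002 edges [-0.1211  0.0174]
 plate 248 a [0.0501 0.0546 0.0561] y [-0.0326 -0.0139] z top 0.3295 rect ((637.967529296875, 257.48138427734375), (20.1126651763916, 6.920173645019531), 33.10167694091797)
top stud 0 y  z  face a -0.0004 edges [-0.113 -0.113]
 plate 67 a [0.0513 0.0556 0.0564] y [-0.0289  0.0006] z top 0.3318 rect ((631.1535034179688, 251.90518188476562), (30.533472061157227, 5.204499244689941), 33.68806076049805)
tcp in board: out 0.11368173255805966 y -0.003266834476014578
```

>>> {"fn": "jog_arm", "kwargs": {"series": [{"dx": 0,"dy": -3.2,"dz": 10,"roll": -0.2},{"dx": 0,"dy": 0,"dz": 20,"roll": 0},{"dx": 0,"dy": 0,"dz": 20,"roll": 0},{"dx": 0,"dy": 0,"dz": 20,"roll": 0},{"dx": 0,"dy": 0,"dz": 13,"roll": 0},{"dx": 0,"dy": 0,"dz": 5,"roll": 0},{"dx": 8,"dy": 0,"dz": 0,"roll": 0},{"dx": 0,"dy": 0,"dz": 0,"roll": 0},{"dx": 0,"dy": 0,"dz": 0,"roll": 0}]}}

```text
time: 7.63
tcp_pos: [0.6491, 0.1973, 0.1929]
tcp_rot: [0.001, 0.468, 0.884, 0.001]
force: [-0.8, -0.5, -4.1]
finger_gap: 0.0554
gripper_force: 30.0
```

```bash
python3 rel.py; python3 - <<'E'
from h import *
im,d=optics.grab_frame('wrist');a=optics.grab_frame('scene')[0]
save('mix1',np.hstack([cv2.resize(im,None,fx=.7,fy=.7),cv2.resize(a[180:330,370:520],(400,294),interpolation=2)]))
E
```

```text
t 7.6333 tcp [0.6491 0.1973 0.1929] toolx yaw 124.19 F [-0.8 -0.5 -4.1]
scene stud 33 y [-0.0108 -0.0031  0.0073] z [0.1935 0.2026] face a 0.0002 edges [-0.1209  0.016 ]
 plate 186 a [0.0453 0.0499 0.0514] y [-0.0272 -0.0091] z top 0.2444 rect ((631.48095703125, 258.6849670410156), (19.054183959960938, 7.540167808532715), 33.617454528808594)
top stud 0 y  z  face a -0.0003 edges [-0.1164 -0.0796]
 plate 28 a [0.0454 0.0495 0.0501] y [-0.0239 -0.0061] z top 0.2443 rect ((628.7263793945312, 257.6122131347656), (18.21196174621582, 4.801194667816162), 34.47607421875)
tcp in board: out 0.10906351416836638 y 0.0019785488455707836
```

View pics/mix1.png

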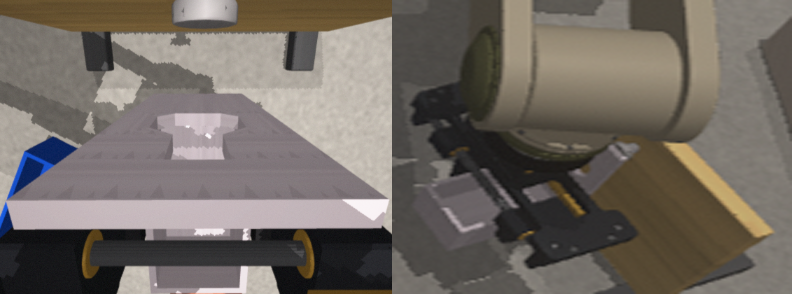

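The wrist picture shows the stud head at about (204,12) and the keyhole at about (198,135) in the reduced picture, so the lateral error is small; measuring it.

```bash
cat > wr.py <<'E'
from h import *
yaw=np.radians(-55.77);nv=np.array([np.cos(yaw),np.sin(yaw)]);yb=np.array([nv[1],-nv[0]]);F=np.array([.5894,.2886])
p,R,s=pose();C=cam('wrist');im,d=optics.grab_frame('wrist');P=cloud('wrist',d,C)
X=P[d>0];a=(X[:,:2]-F)@nv;y=(X[:,:2]-F)@yb;pl=(X[:,:2]-p[:2])@(-nv)
print('tcp',p.round(4),'out,y',((p[:2]-F)@nv).round(4),((p[:2]-F)@yb).round(4),'yaw',np.degrees(np.arctan2(R[1,0],R[0,0])).round(2))
st=(a>.007)&(a<.022)&(abs(y)<.03)&(X[:,2]>.175)&(X[:,2]<.215)
if st.sum()>10: print('head',st.sum(),'y',np.percentile(y[st],[1,99]).round(4),'a',np.percentile(a[st],[1,99]).round(4),'ztop',np.percentile(X[st,2],[50,99]).round(4))
u=p[2]-.0801
m=(pl>.05)&(pl<.08)&(X[:,2]>u+.12)&(X[:,2]<u+.14)
print('plate',m.sum(),'y',np.percentile(y[m],[.5,99.5]).round(4),'mid',np.percentile(y[m],[.5,99.5]).mean().round(4),'a',np.percentile(a[m],[1,99]).round(4),'top z',np.median(X[m,2]).round(4),'yaw',cv2.minAreaRect((X[m,:2]*1000).astype(np.float32))[2])
f=(abs(a)<.005)&(X[:,2]>.05)&(X[:,2]<.21)&(abs(y)<.12)
if f.sum()>50:
    q=np.polyfit(y[f],a[f],1); print('face a',q[1].round(4),'dyaw deg',np.degrees(np.arctan(q[0])).round(2),f.sum())
E
python3 wr.py
```

```text
tcp [0.6492 0.197  0.1922] out,y 0.1094 0.0021 yaw 124.18
head 3689 y [-0.0101  0.0088] a [0.0084 0.0138] ztop [0.198  0.2012]Traceback (most recent call last):
  File "wr.py", line 10, in <module>
    print('plate',m.sum(),'y',np.percentile(y[m],[.5,99.5]).round(4),'mid',np.percentile(y[m],[.5,99.5]).mean().round(4),'a',np.percentile(a[m],[1,99]).round(4),'top z',np.median(X[m,2]).round(4),'yaw',cv2.minAreaRect((X[m,:2]*1000).astype(np.float32))[2])
                              ~~~~~~~~~~~~~^^^^^^^^^^^^^^^^
    return _quantile_unchecked(
        a, q, axis, out, overwrite_input, method, keepdims, weights)
    return _ureduce(a,
                    func=_quantile_ureduce_func,
    ...<5 lines>...
                    overwrite_input=overwrite_input,
                    method=method)
    r = func(a, **kwargs)
    result = _quantile(arr,
                       quantiles=q,
    ...<2 lines>...
                       out=out,
                       weights=wgt)
    slices_having_nans = np.isnan(arr[-1, ...])
                                  ~~~^^^^^^^^^
IndexError: index -1 is out of bounds for axis 0 with size 0
```

>>> {"fn": "jog_arm", "kwargs": {"series": [{"dx": 0,"dy": 2.8,"dz": 1,"roll": 0},{"dx": 10,"dy": 0,"dz": 0,"roll": 0},{"dx": 10,"dy": 0,"dz": 0,"roll": 0},{"dx": 0,"dy": 0,"dz": 0,"roll": 0},{"dx": 0,"dy": 0,"dz": 0,"roll": 0},{"dx": 0,"dy": 0,"dz": 0,"roll": 0}]}}

```text
time: 8.38
tcp_pos: [0.6401, 0.2153, 0.1906]
tcp_rot: [0.0, 0.468, 0.884, 0.0]
force: [-0.2, -0.4, -5.1]
finger_gap: 0.0559
gripper_force: 30.0
```

```bash
sed -i 's/^print(.plate/if m.sum()>20: &/' wr.py; python3 wr.py; python3 - <<'E'
from h import *
im,d=optics.grab_frame('wrist');save('w3',im); print(pose()[0])
E
```

```text
tcp [0.6401 0.2153 0.1906] out,y 0.0891 -0.0007 yaw 124.21
head 2899 y [-0.0102  0.0087] a [0.0072 0.0135] ztop [0.1987 0.201 ]
face a -0.0015 dyaw deg -0.01 15592
[0.64023032 0.21499338 0.19050699]
```

View pics/w3.png

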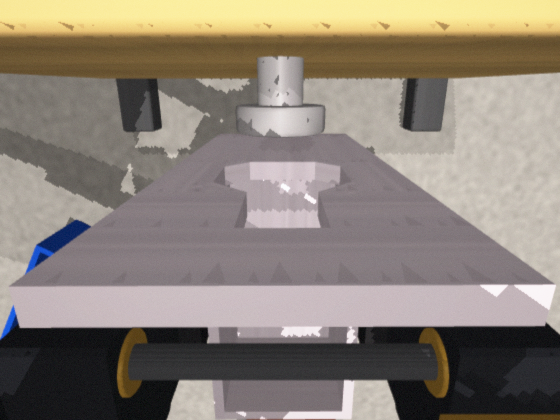

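Stud head centred at column 281, keyhole and plate at column 282: aligned. Pushing in.

>>> {"fn": "jog_arm", "kwargs": {"series": [{"dx": 3,"dy": 0,"dz": 0,"roll": 0},{"dx": 3,"dy": 0,"dz": 0,"roll": 0},{"dx": 3,"dy": 0,"dz": 0,"roll": 0},{"dx": 3,"dy": 0,"dz": 0,"roll": 0},{"dx": 3,"dy": 0,"dz": 0,"roll": 0},{"dx": 0,"dy": 0,"dz": 0,"roll": 0},{"dx": 0,"dy": 0,"dz": 0,"roll": 0}]}}

```text
time: 9.07
tcp_pos: [0.6316, 0.2278, 0.1905]
tcp_rot: [0.0, 0.468, 0.884, 0.0]
force: [0.3, -0.1, -3.8]
finger_gap: 0.0558
gripper_force: 30.0
```

>>> {"fn": "jog_arm", "kwargs": {"series": [{"dx": 2,"dy": 0,"dz": 0,"roll": 0},{"dx": 2,"dy": 0,"dz": 0,"roll": 0},{"dx": 2,"dy": 0,"dz": 0,"roll": 0},{"dx": 2,"dy": 0,"dz": 0,"roll": 0},{"dx": 0,"dy": 0,"dz": 0,"roll": 0},{"dx": 0,"dy": 0,"dz": 0,"roll": 0}]}}

```text
time: 9.57
tcp_pos: [0.6271, 0.2343, 0.1905]
tcp_rot: [0.0, 0.468, 0.884, 0.0]
force: [0.1, -0.5, -3.2]
finger_gap: 0.056
gripper_force: 30.0
```

```bash
python3 wr.py; python3 - <<'E'
from h import *
im,d=optics.grab_frame('wrist');save('w4',im); s=pose()[2];print(s['force'],s['ft_torque'])
E
```

```text
tcp [0.6271 0.2343 0.1905] out,y 0.0661 -0.0007 yaw 124.2
head 1158 y [-0.0094  0.0071] a [0.0074 0.0115] ztop [0.1983 0.2007]
[ 0.40519734  0.58999336 -4.8452219 ] [-1.50640001e-01 -1.82646597e-01 -1.64695142e-04]
```

View pics/w4.png

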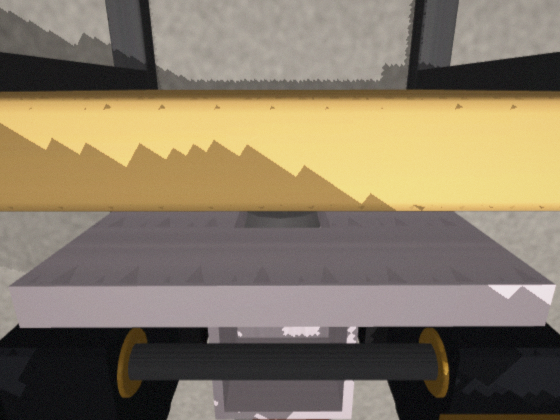

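The head has gone through the keyhole with no contact force, and the plate is about 2 mm off the board. Lowering now.

>>> {"fn": "jog_arm", "kwargs": {"series": [{"dx": 0,"dy": 0,"dz": 3,"roll": 0},{"dx": 0,"dy": 0,"dz": 3,"roll": 0},{"dx": 0,"dy": 0,"dz": 3,"roll": 0},{"dx": 0,"dy": 0,"dz": 3,"roll": 0},{"dx": 0,"dy": 0,"dz": 0,"roll": 0},{"dx": 0,"dy": 0,"dz": 0,"roll": 0}]}}

```text
time: 10.17
tcp_pos: [0.6272, 0.2341, 0.1781]
tcp_rot: [-0.0, 0.468, 0.884, -0.0]
force: [0.4, -0.2, -3.7]
finger_gap: 0.0556
gripper_force: 30.0
```

>>> {"fn": "jog_arm", "kwargs": {"series": [{"dx": 0,"dy": 0,"dz": 3,"roll": 0},{"dx": 0,"dy": 0,"dz": 3,"roll": 0},{"dx": 0,"dy": 0,"dz": 3,"roll": 0},{"dx": 0,"dy": 0,"dz": 3,"roll": 0},{"dx": 0,"dy": 0,"dz": 2,"roll": 0},{"dx": 0,"dy": 0,"dz": 0,"roll": 0},{"dx": 0,"dy": 0,"dz": 0,"roll": 0}]}}

```text
time: 10.75
tcp_pos: [0.6272, 0.2342, 0.1644]
tcp_rot: [-0.0, 0.468, 0.884, -0.0]
force: [0.5, 0.3, -3.8]
finger_gap: 0.0559
gripper_force: 30.0
```

>>> {"fn": "jog_arm", "kwargs": {"series": [{"dx": 0,"dy": 0,"dz": 1,"roll": 0},{"dx": 0,"dy": 0,"dz": 1,"roll": 0},{"dx": 0,"dy": 0,"dz": 0.5,"roll": 0},{"dx": 0,"dy": 0,"dz": 0,"roll": 0},{"dx": 0,"dy": 0,"dz": 0,"roll": 0}]}}

```text
time: 11.17
tcp_pos: [0.6272, 0.2342, 0.162]
tcp_rot: [0.0, 0.468, 0.884, -0.0]
force: [0.0, 0.7, -4.2]
finger_gap: 0.0561
gripper_force: 30.0
```

>>> {"fn": "jog_arm", "kwargs": {"series": [{"dx": 0,"dy": 0,"dz": 1,"roll": 0},{"dx": 0,"dy": 0,"dz": 0,"roll": 0},{"dx": 0,"dy": 0,"dz": 0,"roll": 0}]}}

```text
time: 11.42
tcp_pos: [0.6272, 0.2342, 0.1611]
tcp_rot: [0.0, 0.468, 0.884, 0.0]
force: [0.3, 0.1, -3.7]
finger_gap: 0.0558
gripper_force: 30.0
```

>>> {"fn": "jog_arm", "kwargs": {"series": [{"dx": 0,"dy": 0,"dz": 1,"roll": 0},{"dx": 0,"dy": 0,"dz": 0,"roll": 0},{"dx": 0,"dy": 0,"dz": 0,"roll": 0}]}}

```text
time: 11.67
tcp_pos: [0.6272, 0.2345, 0.1605]
tcp_rot: [0.0, 0.468, 0.884, 0.0]
force: [-2.3, 1.3, 2.1]
finger_gap: 0.0555
gripper_force: 30.0
```

>>> {"fn": "jog_arm", "kwargs": {"series": [{"dx": 0,"dy": 0,"dz": 1,"roll": 0},{"dx": 0,"dy": 0,"dz": 0,"roll": 0},{"dx": 0,"dy": 0,"dz": 0,"roll": 0}]}}

```text
time: 11.92
tcp_pos: [0.6272, 0.2347, 0.1601]
tcp_rot: [0.0, 0.468, 0.884, 0.001]
force: [-4.9, 1.9, 6.2]
finger_gap: 0.0557
gripper_force: 30.0
```

The stud now carries the bin. Releasing.

>>> {"fn": "jog_arm", "kwargs": {"series": [{"dx": 0,"dy": 0,"dz": -1,"roll": 0},{"dx": 0,"dy": 0,"dz": 0,"roll": 0}]}}

```text
time: 12.08
tcp_pos: [0.6273, 0.2344, 0.1605]
tcp_rot: [0.0, 0.468, 0.884, 0.0]
force: [-3.1, 2.4, 3.5]
finger_gap: 0.0558
gripper_force: 30.0
```

>>> {"fn": "jog_arm", "kwargs": {"series": [{"dx": 0,"dy": 0,"dz": 0,"roll": 0},{"dx": 0,"dy": 0,"dz": 0,"roll": 0},{"dx": 0,"dy": 0,"dz": 0,"roll": 0},{"dx": 0,"dy": 0,"dz": 0,"roll": 0},{"dx": 0,"dy": 0,"dz": 0,"roll": 0},{"dx": 0,"dy": 0,"dz": 0,"roll": 0},{"dx": 0,"dy": 0,"dz": 0,"roll": 0},{"dx": 0,"dy": 0,"dz": 0,"roll": 0}], "claw": 82}}

```text
time: 12.75
tcp_pos: [0.6272, 0.2342, 0.1599]
tcp_rot: [0.0, 0.468, 0.884, -0.0]
force: [0.6, 0.3, 0.3]
finger_gap: 0.0819
gripper_force: 0.0
```

>>> {"fn": "jog_arm", "kwargs": {"series": [{"dx": 0,"dy": 0,"dz": -5,"roll": 0},{"dx": 0,"dy": 0,"dz": -10,"roll": 0},{"dx": 0,"dy": 0,"dz": -20,"roll": 0},{"dx": 0,"dy": 0,"dz": -25,"roll": 0},{"dx": 0,"dy": 0,"dz": -25,"roll": 0},{"dx": -25,"dy": 0,"dz": -25,"roll": 0},{"dx": -30,"dy": 0,"dz": -25,"roll": 0},{"dx": -30,"dy": -10,"dz": -20,"roll": 0},{"dx": -30,"dy": -30,"dz": 0,"roll": 0},{"dx": -30,"dy": -30,"dz": 0,"roll": 0},{"dx": -30,"dy": -30,"dz": 0,"roll": 0},{"dx": 0,"dy": 0,"dz": 0,"roll": 0}]}}

```text
time: 13.75
tcp_pos: [0.6424, 0.029, 0.3164]
tcp_rot: [0.001, 0.471, 0.882, -0.001]
force: [1.0, 0.4, 0.2]
finger_gap: 0.0818
gripper_force: 0.0
```

```bash
python3 - <<'E'
from h import *
yaw=np.radians(-55.77);nv=np.array([np.cos(yaw),np.sin(yaw)]);yb=np.array([nv[1],-nv[0]]);F=np.array([.5894,.2886])
to([.445,-.2755,.30])
for n in ['scene','top','wrist']:
    C=cam(n);im,d=optics.grab_frame(n);P=cloud(n,d,C);X=P[d>0];a=(X[:,:2]-F)@nv;y=(X[:,:2]-F)@yb
    if n=='scene': save('s5',cv2.resize(im[150:350,340:560],None,fx=3,fy=3,interpolation=2)[:600])
    rim=(abs(y)<.05)&(a>.012)&(a<.125)&(X[:,2]>.12)&(X[:,2]<.14)
    pl=(abs(y)<.05)&(a>.0)&(a<.012)&(X[:,2]>.17)&(X[:,2]<.23)
    for k,m in (('rim',rim),('plate',pl)):
        if m.sum()>10: print(n,k,m.sum(),'a',np.percentile(a[m],[1,99]).round(4),'y',np.percentile(y[m],[1,99]).round(4),'z',np.percentile(X[m,2],[50,97]).round(4))
    v=X[(abs(X[:,0]-.45)<.05)&(abs(X[:,1]+.272)<.05)&(X[:,2]>.106)&(X[:,2]<.13)]
    if len(v): print('vase',len(v),v.min(0).round(4),v.max(0).round(4))
E
```

```text
t 13.75 tcp [0.6424 0.029  0.3164] tool x yaw 123.83 tilt 0.13 F [1.  0.4 0.2]
to go tool mm [-143.  -333.5   16.8]
scene rim 379 a [0.0131 0.1123] y [-0.0301  0.0264] z [0.1285 0.1323]
scene plate 630 a [0.    0.011] y [-0.0477  0.048 ] z [0.2036 0.225 ]
vase 110 [ 0.4297 -0.2907  0.1063] [ 0.4607 -0.261   0.1189]
top rim 177 a [0.0127 0.1108] y [-0.0285  0.0293] z [0.1276 0.1321]
top plate 151 a [0.     0.0111] y [-0.0434  0.049 ] z [0.2056 0.2229]
vase 111 [ 0.4291 -0.2902  0.1093] [ 0.4572 -0.2611  0.1213]
wrist rim 923 a [0.1    0.1096] y [-0.0288  0.0268] z [0.1279 0.1294]
```

View pics/s5.png

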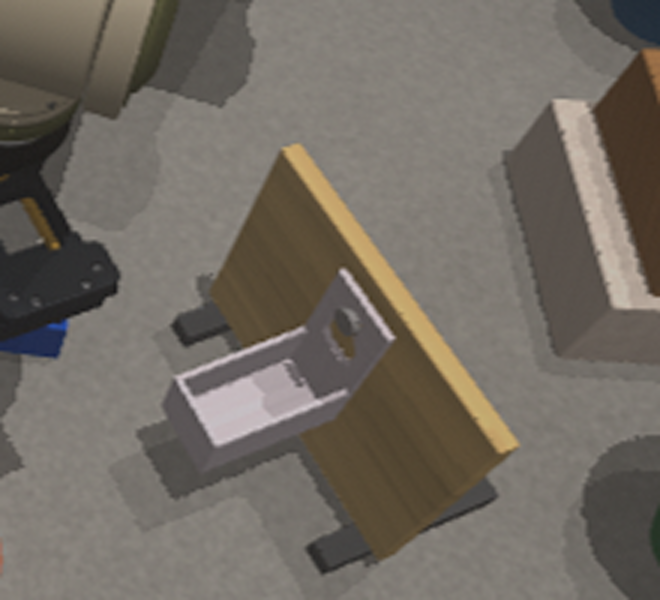

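The bin hangs straight on the stud, which shows in the slot above the wide opening (plate at about (350,330) in the crop), rim at z 0.13. Going for the vase.

>>> {"fn": "jog_arm", "kwargs": {"series": [{"dx": -6,"dy": -15,"dz": 0,"roll": 0},{"dx": -14,"dy": -32,"dz": 0,"roll": 0},{"dx": -14,"dy": -32,"dz": 0,"roll": 0},{"dx": -14,"dy": -32,"dz": 0,"roll": 0},{"dx": -14,"dy": -32,"dz": 0,"roll": 0},{"dx": -14,"dy": -32,"dz": 0,"roll": 0},{"dx": -14,"dy": -32,"dz": 0,"roll": 0},{"dx": -14,"dy": -32,"dz": 0,"roll": 0},{"dx": -14,"dy": -32,"dz": 0,"roll": 0},{"dx": -14,"dy": -32,"dz": 0,"roll": 0},{"dx": -10,"dy": -31,"dz": 0,"roll": 0},{"dx": 0,"dy": 0,"dz": 0,"roll": 0}]}}

```text
time: 14.9
tcp_pos: [0.4452, -0.2722, 0.3153]
tcp_rot: [0.0, 0.469, 0.883, -0.001]
force: [-0.3, -0.1, 0.4]
finger_gap: 0.0819
gripper_force: 0.0
```

```bash
python3 - <<'E'
from h import *
C=cam('wrist');im,d=optics.grab_frame('wrist');P=cloud('wrist',d,C);X=P[d>0]
v=X[(abs(X[:,0]-.445)<.04)&(abs(X[:,1]+.275)<.04)&(X[:,2]>.108)&(X[:,2]<.125)]
c=[.444,-.2757]
if len(v)>20: (c0,r)=cv2.minEnclosingCircle((v[:,:2]*1000).astype(np.float32)); print('lip',len(v),c0,r,v[:,2].max()); c=np.array(c0)/1000
to([c[0],c[1],.135])
E
```

```text
lip 1027 (443.5800476074219, -273.8544616699219) 15.451772689819336 0.11735147710529102
t 14.95 tcp [ 0.4464 -0.2704  0.3154] tool x yaw 124.09 tilt 0.03 F [-0.4  1.2  1. ]
to go tool mm [ -1.1  -4.3 180.4]
```

>>> {"fn": "jog_arm", "kwargs": {"series": [{"dx": -1.5,"dy": -4.5,"dz": 10,"roll": 0},{"dx": 0,"dy": 0,"dz": 30,"roll": 0},{"dx": 0,"dy": 0,"dz": 30,"roll": 0},{"dx": 0,"dy": 0,"dz": 30,"roll": 0},{"dx": 0,"dy": 0,"dz": 30,"roll": 0},{"dx": 0,"dy": 0,"dz": 25,"roll": 0},{"dx": 0,"dy": 0,"dz": 15,"roll": 0},{"dx": 0,"dy": 0,"dz": 10,"roll": 0},{"dx": 0,"dy": 0,"dz": 0,"roll": 0},{"dx": 0,"dy": 0,"dz": 0,"roll": 0}]}}

```text
time: 15.78
tcp_pos: [0.4444, -0.2728, 0.1351]
tcp_rot: [0.0, 0.467, 0.884, 0.0]
force: [0.4, -0.4, 0.3]
finger_gap: 0.0817
gripper_force: 0.0
```

>>> {"fn": "jog_arm", "kwargs": {"series": [{"dx": 0,"dy": 0,"dz": 0,"roll": 0},{"dx": 0,"dy": 0,"dz": 0,"roll": 0},{"dx": 0,"dy": 0,"dz": 0,"roll": 0},{"dx": 0,"dy": 0,"dz": 0,"roll": 0},{"dx": 0,"dy": 0,"dz": 0,"roll": 0},{"dx": 0,"dy": 0,"dz": 0,"roll": 0},{"dx": 0,"dy": 0,"dz": 0,"roll": 0},{"dx": 0,"dy": 0,"dz": 0,"roll": 0},{"dx": 0,"dy": 0,"dz": 0,"roll": 0},{"dx": 0,"dy": 0,"dz": 0,"roll": 0}], "claw": 34}}

```text
time: 16.62
tcp_pos: [0.4438, -0.2734, 0.135]
tcp_rot: [-0.0, 0.468, 0.884, 0.0]
force: [-0.7, 0.5, 0.3]
finger_gap: 0.0344
gripper_force: 0.0
```

>>> {"fn": "jog_arm", "kwargs": {"series": [{"dx": 0,"dy": 0,"dz": 0,"roll": 0},{"dx": 0,"dy": 0,"dz": 0,"roll": 0},{"dx": 0,"dy": 0,"dz": 0,"roll": 0},{"dx": 0,"dy": 0,"dz": 0,"roll": 0},{"dx": 0,"dy": 0,"dz": 0,"roll": 0},{"dx": 0,"dy": 0,"dz": 0,"roll": 0},{"dx": 0,"dy": 0,"dz": 0,"roll": 0},{"dx": 0,"dy": 0,"dz": 0,"roll": 0}], "claw": 10}}

```text
time: 17.28
tcp_pos: [0.4438, -0.2734, 0.135]
tcp_rot: [0.0, 0.468, 0.884, -0.0]
force: [-0.7, -0.4, 0.6]
finger_gap: 0.0282
gripper_force: 29.3
```

```bash
python3 - <<'E'
from h import *
to([.445,-.2755,.135]); print(pose()[2]['finger_gap'])
for n in ['scene','top']:
    C=cam(n);im,d=optics.grab_frame(n);P=cloud(n,d,C);X=P[d>0]
    v=X[(abs(X[:,0]-.445)<.025)&(abs(X[:,1]+.275)<.025)&(X[:,2]>.008)&(X[:,2]<.045)]
    if len(v)>8: print(n,len(v),v.mean(0),v.min(0),v.max(0))
E
```

```text
t 17.2833 tcp [ 0.4438 -0.2734  0.135 ] tool x yaw 124.18 tilt 0.0 F [-0.7 -0.4  0.6]
to go tool mm [-2.4 -0.2 -0. ]
0.02823523318150783
scene 83 [ 0.45786455 -0.26856215  0.02431437] [ 0.44325497 -0.28884397  0.00875722] [ 0.46534518 -0.25731078  0.04230958]
```

The gap is 28 mm where the neck is 24 mm, so the pads probably ride on the shoulder or the lip. Re-gripping 5 mm higher to compare.

>>> {"fn": "jog_arm", "kwargs": {"series": [{"dx": 0,"dy": 0,"dz": 0,"roll": 0},{"dx": 0,"dy": 0,"dz": 0,"roll": 0},{"dx": 0,"dy": 0,"dz": 0,"roll": 0},{"dx": 0,"dy": 0,"dz": 0,"roll": 0},{"dx": 0,"dy": 0,"dz": -2,"roll": 0},{"dx": 0,"dy": 0,"dz": -3,"roll": 0},{"dx": 0,"dy": 0,"dz": 0,"roll": 0}], "claw": 40}}

```text
time: 17.97
tcp_pos: [0.444, -0.2736, 0.1406]
tcp_rot: [0.0, 0.468, 0.884, -0.0]
force: [0.9, -0.1, -0.0]
finger_gap: 0.0401
gripper_force: 0.0
```

>>> {"fn": "jog_arm", "kwargs": {"series": [{"dx": 0,"dy": 0,"dz": 0,"roll": 0},{"dx": 0,"dy": 0,"dz": 0,"roll": 0},{"dx": 0,"dy": 0,"dz": 0,"roll": 0},{"dx": 0,"dy": 0,"dz": 0,"roll": 0},{"dx": 0,"dy": 0,"dz": 0,"roll": 0},{"dx": 0,"dy": 0,"dz": 0,"roll": 0},{"dx": 0,"dy": 0,"dz": 0,"roll": 0},{"dx": 0,"dy": 0,"dz": 0,"roll": 0}], "claw": 10}}

```text
time: 18.63
tcp_pos: [0.4438, -0.2734, 0.14]
tcp_rot: [-0.0, 0.468, 0.884, -0.0]
force: [-0.4, -1.1, 1.3]
finger_gap: 0.0269
gripper_force: 29.7
```

```bash
python3 - <<'E'
from h import *
im,d=optics.grab_frame('wrist');a,_=optics.grab_frame('scene')
u,v=map(int,proj([.444,-.274,.08],cam('scene')));
save('mix2',np.hstack([cv2.resize(im,None,fx=.7,fy=.7),cv2.resize(a[v-40:v+40,u-50:u+50],(400,294),interpolation=2)]))
E
```

```text
(no output)
```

View pics/mix2.png

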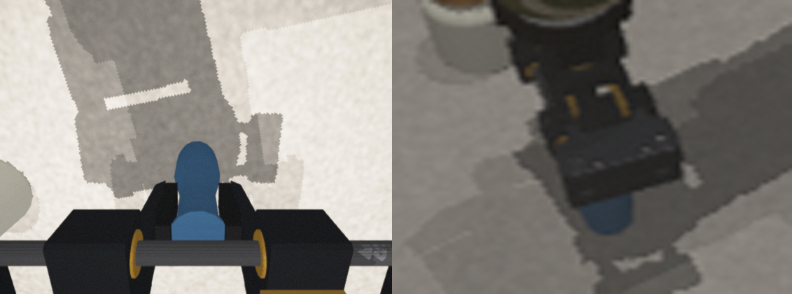

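The vase stands upright between the fingers at about (198,200), held below the lip at about (198,225). Lifting.

>>> {"fn": "jog_arm", "kwargs": {"series": [{"dx": 0,"dy": 0,"dz": -4,"roll": 0},{"dx": 0,"dy": 0,"dz": -8,"roll": 0},{"dx": 0,"dy": 0,"dz": -18,"roll": 0},{"dx": 0,"dy": 0,"dz": -20,"roll": 0},{"dx": 0,"dy": 0,"dz": -20,"roll": 0},{"dx": 0,"dy": 0,"dz": -20,"roll": 0},{"dx": 0,"dy": 0,"dz": -20,"roll": 0},{"dx": 0,"dy": 0,"dz": -20,"roll": 0},{"dx": 0,"dy": 0,"dz": -20,"roll": 0},{"dx": 0,"dy": 0,"dz": -20,"roll": 0},{"dx": 0,"dy": 0,"dz": -20,"roll": 0},{"dx": 0,"dy": 0,"dz": -10,"roll": 0}]}}

```text
time: 19.73
tcp_pos: [0.4439, -0.2734, 0.3428]
tcp_rot: [0.002, 0.468, 0.884, -0.0]
force: [0.5, -0.1, -2.2]
finger_gap: 0.0267
gripper_force: 29.4
```

>>> {"fn": "jog_arm", "kwargs": {"series": [{"dx": 5,"dy": 8,"dz": 0,"roll": 0},{"dx": 10,"dy": 14,"dz": 0,"roll": 0},{"dx": 14,"dy": 20,"dz": 0,"roll": 0},{"dx": 14,"dy": 20,"dz": 0,"roll": 0},{"dx": 14,"dy": 20,"dz": 0,"roll": 0},{"dx": 14,"dy": 20,"dz": 0,"roll": 0},{"dx": 14,"dy": 20,"dz": 0,"roll": 0},{"dx": 14,"dy": 20,"dz": 0,"roll": 0},{"dx": 14,"dy": 20,"dz": 0,"roll": 0},{"dx": 14,"dy": 20,"dz": 0,"roll": 0},{"dx": 14,"dy": 20,"dz": 0,"roll": 0},{"dx": 14,"dy": 20,"dz": 0,"roll": 0}]}}

```text
time: 20.73
tcp_pos: [0.5403, -0.0185, 0.3387]
tcp_rot: [-0.001, 0.468, 0.884, -0.0]
force: [0.5, 1.2, -2.4]
finger_gap: 0.0269
gripper_force: 29.4
```

>>> {"fn": "jog_arm", "kwargs": {"series": [{"dx": 14,"dy": 20,"dz": 0,"roll": 0},{"dx": 14,"dy": 20,"dz": 0,"roll": 0},{"dx": 14,"dy": 20,"dz": 0,"roll": 0},{"dx": 14,"dy": 20,"dz": 0,"roll": 0},{"dx": 14,"dy": 20,"dz": 0,"roll": 0},{"dx": 14,"dy": 20,"dz": 0,"roll": 0},{"dx": 14,"dy": 20,"dz": 0,"roll": 0},{"dx": 14,"dy": 20,"dz": 0,"roll": 0},{"dx": 10,"dy": 15,"dz": 0,"roll": 0},{"dx": 5,"dy": 8,"dz": 0,"roll": 0},{"dx": 0,"dy": 0,"dz": 0,"roll": 0},{"dx": 0,"dy": 0,"dz": 0,"roll": 0}]}}

```text
time: 21.73
tcp_pos: [0.62, 0.1879, 0.3385]
tcp_rot: [-0.001, 0.468, 0.884, -0.001]
force: [-0.3, -0.1, -0.7]
finger_gap: 0.0271
gripper_force: 29.4
```

```bash
python3 - <<'E'
from h import *
to([.6324,.2272,.340])
p=pose()[0]
for n in ['scene','top','wrist']:
    C=cam(n);im,d=optics.grab_frame(n);P=cloud(n,d,C);X=P[d>0];h=im[d>0].astype(int)
    b=(h[:,2]>h[:,0]+25)&(np.linalg.norm(X[:,:2]-p[:2],axis=1)<.035)&(X[:,2]>p[2]-.16)&(X[:,2]<p[2]-.01)
    v=X[b]
    if b.sum()>8: print(n,b.sum(),'rel tcp',(np.percentile(v,[2,98],axis=0)-p).round(4).tolist())
E
```

```text
t 21.7333 tcp [0.62   0.1879 0.3385] tool x yaw 124.23 tilt 0.13 F [-0.3 -0.1 -0.7]
to go tool mm [25.5 32.3 -1.5]
scene 118 rel tcp [[-0.0102, -0.0143, -0.1035], [0.019, 0.0115, -0.0224]]
wrist 8212 rel tcp [[-0.0171, -0.0061, -0.122], [0.0097, 0.016, -0.023]]
```

>>> {"fn": "jog_arm", "kwargs": {"series": [{"dx": 8,"dy": 10,"dz": 0,"roll": 0},{"dx": 10,"dy": 13,"dz": 0,"roll": 0},{"dx": 7.5,"dy": 9.3,"dz": 0,"roll": 0},{"dx": 0,"dy": 0,"dz": 0,"roll": 0},{"dx": 0,"dy": 0,"dz": 0,"roll": 0},{"dx": 0,"dy": 0,"dz": 5,"roll": 0},{"dx": 0,"dy": 0,"dz": 10,"roll": 0},{"dx": 0,"dy": 0,"dz": 10,"roll": 0},{"dx": 0,"dy": 0,"dz": 10,"roll": 0},{"dx": 0,"dy": 0,"dz": 10,"roll": 0},{"dx": 0,"dy": 0,"dz": 0,"roll": 0},{"dx": 0,"dy": 0,"dz": 0,"roll": 0}]}}

```text
time: 22.88
tcp_pos: [0.6327, 0.2265, 0.2942]
tcp_rot: [-0.001, 0.468, 0.884, -0.0]
force: [0.4, 0.1, -2.0]
finger_gap: 0.0267
gripper_force: 29.4
```

```bash
python3 - <<'E'
from h import *
yaw=np.radians(-55.77);nv=np.array([np.cos(yaw),np.sin(yaw)]);yb=np.array([nv[1],-nv[0]]);F=np.array([.5894,.2886])
to([.6324,.2272,.226]);p=pose()[0]
for n in ['wrist','top','scene']:
    C=cam(n);im,d=optics.grab_frame(n);P=cloud(n,d,C);X=P[d>0];h=im[d>0].astype(int);a=(X[:,:2]-F)@nv;y=(X[:,:2]-F)@yb
    blue=(h[:,2]>h[:,0]+25)
    b=blue&(np.linalg.norm(X[:,:2]-p[:2],axis=1)<.035)&(X[:,2]>p[2]-.16)&(X[:,2]<p[2]-.01)
    if b.sum()>8: print(n,'vase',b.sum(),'y',np.percentile(y[b],[1,99]).round(4),'a',np.percentile(a[b],[1,99]).round(4),'z',np.percentile(X[b,2],[1,99]).round(4))
    r=~blue&(abs(y)<.045)&(a>.005)&(a<.125)&(X[:,2]>.118)&(X[:,2]<.138)
    if r.sum()>8: print(n,'rim',r.sum(),'y',np.percentile(y[r],[1,99]).round(4),'a',np.percentile(a[r],[1,99]).round(4))
im,d=optics.grab_frame('wrist');save('w8',im)
E
```

```text
t 22.8833 tcp [0.6327 0.2265 0.2942] tool x yaw 124.18 tilt 0.08 F [ 0.4  0.1 -2. ]
to go tool mm [ 0.7  0.2 68.2]
wrist vase 8228 y [-0.0159  0.0145] a [0.0581 0.0773] z [0.1663 0.2705]
wrist rim 1737 y [-0.0291  0.0267] a [0.0154 0.1078]
top rim 55 y [-0.0277  0.0272] a [0.0984 0.1112]
scene vase 116 y [-0.0191  0.0087] a [0.0651 0.0934] z [0.1922 0.2735]
scene rim 398 y [-0.0302  0.026 ] a [0.0053 0.1124]
```

View pics/w8.png

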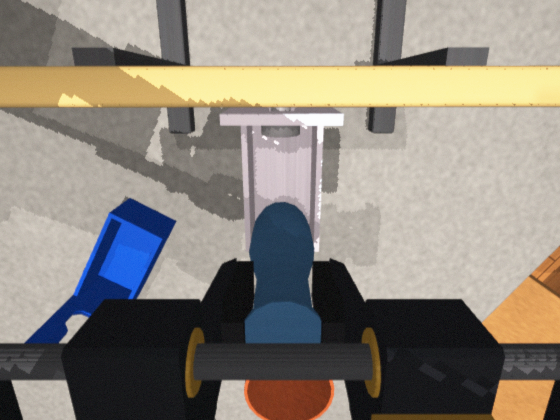

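The vase belly (column 281) is centred over the pocket (columns 243–322). Lowering.

>>> {"fn": "jog_arm", "kwargs": {"series": [{"dx": 0,"dy": 0,"dz": 5,"roll": 0},{"dx": 0,"dy": 0,"dz": 8,"roll": 0},{"dx": 0,"dy": 0,"dz": 8,"roll": 0},{"dx": 0,"dy": 0,"dz": 8,"roll": 0},{"dx": 0,"dy": 0,"dz": 8,"roll": 0},{"dx": 0,"dy": 0,"dz": 8,"roll": 0},{"dx": 0,"dy": 0,"dz": 8,"roll": 0},{"dx": 0,"dy": 0,"dz": 6,"roll": 0},{"dx": 0,"dy": 0,"dz": 4,"roll": 0},{"dx": 0,"dy": 0,"dz": 1,"roll": 0},{"dx": 0,"dy": 0,"dz": 0,"roll": 0},{"dx": 0,"dy": 0,"dz": 0,"roll": 0}]}}

```text
time: 24.08
tcp_pos: [0.6329, 0.2267, 0.2314]
tcp_rot: [0.0, 0.468, 0.884, 0.0]
force: [0.0, -0.8, -2.1]
finger_gap: 0.0267
gripper_force: 29.4
```

>>> {"fn": "jog_arm", "kwargs": {"series": [{"dx": 0,"dy": 0,"dz": 1,"roll": 0},{"dx": 0,"dy": 0,"dz": 0,"roll": 0},{"dx": 0,"dy": 0,"dz": 0,"roll": 0}]}}

```text
time: 24.33
tcp_pos: [0.6328, 0.2267, 0.2301]
tcp_rot: [0.0, 0.468, 0.884, 0.0]
force: [-0.0, -0.1, -1.5]
finger_gap: 0.0266
gripper_force: 29.4
```

>>> {"fn": "jog_arm", "kwargs": {"series": [{"dx": 0,"dy": 0,"dz": 1,"roll": 0},{"dx": 0,"dy": 0,"dz": 0,"roll": 0},{"dx": 0,"dy": 0,"dz": 0,"roll": 0}]}}

```text
time: 24.58
tcp_pos: [0.6328, 0.2267, 0.2289]
tcp_rot: [-0.0, 0.468, 0.884, -0.0]
force: [0.7, 0.3, -3.1]
finger_gap: 0.027
gripper_force: 29.4
```

>>> {"fn": "jog_arm", "kwargs": {"series": [{"dx": 0,"dy": 0,"dz": 1,"roll": 0},{"dx": 0,"dy": 0,"dz": 1,"roll": 0},{"dx": 0,"dy": 0,"dz": 0,"roll": 0},{"dx": 0,"dy": 0,"dz": 0,"roll": 0}]}}

```text
time: 24.92
tcp_pos: [0.6328, 0.2266, 0.2269]
tcp_rot: [-0.0, 0.468, 0.884, -0.0]
force: [1.2, -0.1, -2.1]
finger_gap: 0.0268
gripper_force: 29.4
```

>>> {"fn": "jog_arm", "kwargs": {"series": [{"dx": 0,"dy": 0,"dz": 1,"roll": 0},{"dx": 0,"dy": 0,"dz": 0,"roll": 0},{"dx": 0,"dy": 0,"dz": 0,"roll": 0}]}}

```text
time: 25.17
tcp_pos: [0.6328, 0.2266, 0.2259]
tcp_rot: [-0.0, 0.468, 0.884, -0.0]
force: [0.6, -0.7, -2.9]
finger_gap: 0.0267
gripper_force: 29.4
```

>>> {"fn": "jog_arm", "kwargs": {"series": [{"dx": 0,"dy": 0,"dz": 0.7,"roll": 0},{"dx": 0,"dy": 0,"dz": 0,"roll": 0},{"dx": 0,"dy": 0,"dz": 0,"roll": 0}]}}

```text
time: 25.42
tcp_pos: [0.6328, 0.2266, 0.2252]
tcp_rot: [-0.0, 0.468, 0.884, -0.0]
force: [-0.9, -0.6, -1.8]
finger_gap: 0.0263
gripper_force: 29.4
```

>>> {"fn": "jog_arm", "kwargs": {"series": [{"dx": 0,"dy": 0,"dz": 0.7,"roll": 0},{"dx": 0,"dy": 0,"dz": 0,"roll": 0},{"dx": 0,"dy": 0,"dz": 0,"roll": 0}]}}

```text
time: 25.67
tcp_pos: [0.6328, 0.2266, 0.2245]
tcp_rot: [-0.0, 0.468, 0.884, -0.0]
force: [-0.5, -0.5, -1.9]
finger_gap: 0.0268
gripper_force: 29.4
```

>>> {"fn": "jog_arm", "kwargs": {"series": [{"dx": 0,"dy": 0,"dz": 0.7,"roll": 0},{"dx": 0,"dy": 0,"dz": 0,"roll": 0},{"dx": 0,"dy": 0,"dz": 0,"roll": 0}]}}

```text
time: 25.92
tcp_pos: [0.6328, 0.2267, 0.2238]
tcp_rot: [-0.0, 0.468, 0.884, -0.0]
force: [-0.4, 0.0, -2.4]
finger_gap: 0.0271
gripper_force: 29.4
```

>>> {"fn": "jog_arm", "kwargs": {"series": [{"dx": 0,"dy": 0,"dz": 0.7,"roll": 0},{"dx": 0,"dy": 0,"dz": 0,"roll": 0},{"dx": 0,"dy": 0,"dz": 0,"roll": 0}]}}

```text
time: 26.17
tcp_pos: [0.6328, 0.2266, 0.2231]
tcp_rot: [-0.0, 0.468, 0.884, -0.0]
force: [-0.0, 0.3, -1.2]
finger_gap: 0.0269
gripper_force: 29.4
```

>>> {"fn": "jog_arm", "kwargs": {"series": [{"dx": 0,"dy": 0,"dz": 0.7,"roll": 0},{"dx": 0,"dy": 0,"dz": 0,"roll": 0},{"dx": 0,"dy": 0,"dz": 0,"roll": 0},{"dx": 0,"dy": 0,"dz": 0,"roll": 0}]}}

```text
time: 26.5
tcp_pos: [0.6329, 0.2266, 0.2226]
tcp_rot: [0.0, 0.468, 0.884, 0.0]
force: [-0.1, -1.5, -1.0]
finger_gap: 0.0268
gripper_force: 29.6
```

>>> {"fn": "jog_arm", "kwargs": {"series": [{"dx": 0,"dy": 0,"dz": 0.7,"roll": 0},{"dx": 0,"dy": 0,"dz": 0,"roll": 0},{"dx": 0,"dy": 0,"dz": 0,"roll": 0},{"dx": 0,"dy": 0,"dz": 0,"roll": 0}]}}

```text
time: 26.83
tcp_pos: [0.6329, 0.2266, 0.2221]
tcp_rot: [0.0, 0.468, 0.884, 0.0]
force: [-0.5, -0.8, 2.1]
finger_gap: 0.0267
gripper_force: 29.8
```

```bash
python3 - <<'E'
from h import *
yaw=np.radians(-55.77);nv=np.array([np.cos(yaw),np.sin(yaw)]);yb=np.array([nv[1],-nv[0]]);F=np.array([.5894,.2886])
to([.6324,.2272,.226]);p=pose()[0]; fz=[]
for n in ['wrist','scene','top']:
    C=cam(n);im,d=optics.grab_frame(n);P=cloud(n,d,C);X=P[d>0];h=im[d>0].astype(int);a=(X[:,:2]-F)@nv;y=(X[:,:2]-F)@yb
    blue=(h[:,2]>h[:,0]+25); fz.append(manip.observe()['force'][2])
    r=~blue&(abs(y)<.045)&(X[:,2]>.118)&(X[:,2]<.138)
    for lo,hi in ((.012,.03),(.1,.113)):
        m=r&(a>lo)&(a<hi)
        if m.sum()>5: print(n,'rim z at a',lo,m.sum(),np.percentile(X[m,2],[50,95]).round(4))
    fl=~blue&(abs(y)<.02)&(a>.02)&(a<.1)&(X[:,2]>.075)&(X[:,2]<.095)
    if fl.sum()>20: print(n,'floor fit (z at a=0, slope)',np.polyfit(a[fl],X[fl,2],1)[::-1].round(4),fl.sum())
    b=blue&(np.linalg.norm(X[:,:2]-p[:2],axis=1)<.035)&(X[:,2]>p[2]-.16)
    if b.sum()>8: print(n,'vase z',np.percentile(X[b,2],[1,99.5]).round(4))
print(fz)
E
```

```text
t 26.8333 tcp [0.6329 0.2266 0.2221] tool x yaw 124.18 tilt 0.03 F [-0.5 -0.8  2.1]
to go tool mm [ 0.8 -0.1 -3.9]
wrist rim z at a 0.012 279 [0.1298 0.131 ]
wrist rim z at a 0.1 24 [0.1237 0.1269]
wrist floor fit (z at a=0, slope) [ 0.0849 -0.0369] 2659
wrist vase z [0.0943 0.1988]
scene rim z at a 0.1 119 [0.1259 0.1289]
scene floor fit (z at a=0, slope) [0.0819 0.0501] 59
scene vase z [0.1197 0.2004]
top rim z at a 0.1 52 [0.1258 0.1298]
[np.float64(2.626507177464062), np.float64(2.815737643835928), np.float64(3.0874690227226878)]
```

The vase is on the floor of the pocket (the bin leans about 0.04 rad). Releasing.

>>> {"fn": "jog_arm", "kwargs": {"series": [{"dx": 0,"dy": 0,"dz": 0,"roll": 0},{"dx": 0,"dy": 0,"dz": 0,"roll": 0},{"dx": 0,"dy": 0,"dz": 0,"roll": 0},{"dx": 0,"dy": 0,"dz": 0,"roll": 0},{"dx": 0,"dy": 0,"dz": 0,"roll": 0},{"dx": 0,"dy": 0,"dz": 0,"roll": 0},{"dx": 0,"dy": 0,"dz": 0,"roll": 0},{"dx": 0,"dy": 0,"dz": 0,"roll": 0}], "claw": 60}}

```text
time: 27.65
tcp_pos: [0.6328, 0.2267, 0.2217]
tcp_rot: [-0.0, 0.468, 0.884, -0.0]
force: [0.7, 0.4, 0.2]
finger_gap: 0.0602
gripper_force: 0.0
```

>>> {"fn": "jog_arm", "kwargs": {"series": [{"dx": 0,"dy": 0,"dz": -5,"roll": 0},{"dx": 0,"dy": 0,"dz": -10,"roll": 0},{"dx": 0,"dy": 0,"dz": -20,"roll": 0},{"dx": 0,"dy": 0,"dz": -25,"roll": 0},{"dx": 0,"dy": 0,"dz": -25,"roll": 0},{"dx": 0,"dy": 0,"dz": -25,"roll": 0},{"dx": -25,"dy": -10,"dz": 0,"roll": 0},{"dx": -30,"dy": -30,"dz": 0,"roll": 0},{"dx": -30,"dy": -30,"dz": 0,"roll": 0},{"dx": -30,"dy": -30,"dz": 0,"roll": 0},{"dx": 0,"dy": 0,"dz": 0,"roll": 0},{"dx": 0,"dy": 0,"dz": 0,"roll": 0}]}}

```text
time: 28.65
tcp_pos: [0.615, 0.0758, 0.3332]
tcp_rot: [0.001, 0.469, 0.883, 0.0]
force: [-0.2, 0.7, 0.3]
finger_gap: 0.0599
gripper_force: 0.0
```

```bash
python3 - <<'E'
from h import *
to([0.63,.22,.3])
im,d=optics.grab_frame('scene');save('s9',cv2.resize(im[130:330,340:560],None,fx=3,fy=3,interpolation=2))
E
```

```text
t 28.65 tcp [0.615  0.0758 0.3332] tool x yaw 124.0 tilt 0.09 F [-0.2  0.7  0.3]
to go tool mm [111.2  93.   33.2]
```

View pics/s9.png

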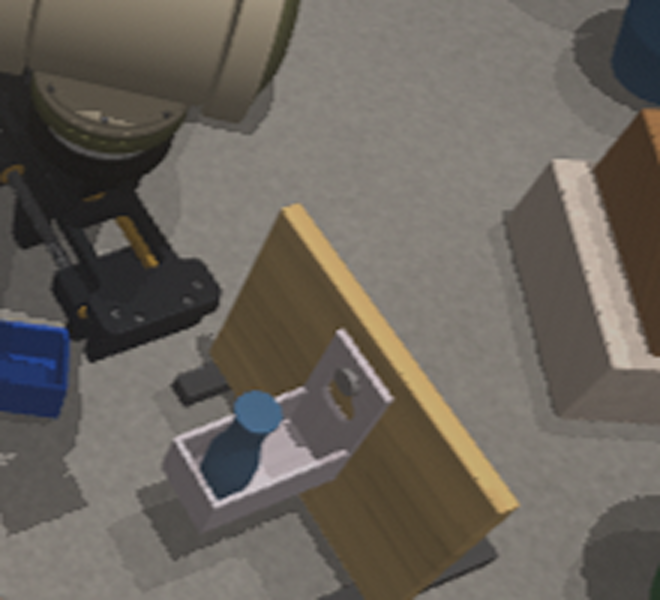

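The vase stands in the hanging bin at about (245,445) in the crop, and the gripper is clear of both.

```bash
python3 -c "
from workcell import manip
print(manip.job_done())"
```

```text
the job is handed in; nothing more can be done
None
```

The bin hangs on the stud, the vase stands upright inside it with the gripper clear of both, and the job was handed in at about 29 s; no verdict was returned.

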